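# Torque a dummy load onto a cavity filter with a break-over wrench

### The arm

A 6-joint arm with a two-finger parallel gripper is mounted at the origin on the work surface. World frame = base frame: x ahead of the robot, y to its left, z up, the work surface at z = 0. Lengths are in m, angles in rad, forces in N, time in s.
With the tool pointing down it reaches from about 0.375 to 0.9 m from the base axis. Payload 3.1 kg.
Tool frame: the origin (TCP) lies midway between the tips of the shut fingers; the grasp point (between the pads) lies 19 mm behind it; x points along the fingers, z is the direction in which the jaws open and shut, and the axes are right-handed (so a half turn about x gives the same grasp; the last joint's range is limited). The gripper opens to 87 mm and grips with 3 to 60 N. Pads are 19 mm wide; open, the fingers measure 117 mm over their backs; the gripper's body (75 mm by 190 mm) begins 51 mm behind the grasp point.
Start: joints at [-1.359, 0.527, 1.433, -0, 1.181, -0.178], TCP at [0.238, -0.578, 0.223] pointing down, gripper open.
Joint ranges: [-3.08, 3.08], [-0.75, 2.2], [0.22, 2.44], [-1.43, 4.57], [0, 2.65], [-2.85, 2.85]. Speed limits (rad/s): [2.79, 2.79, 3.14, 3.14, 3.14, 3.14].

### API

Orientations are given as a unit quaternion [x, y, z, w].
In Python, from rig import readout, imaging, robot gives the robot as it stands. The module is installed in compiled form; this text tells all that it offers.
- The arm moves only by the tool play_rows, never from a script. Its argument "rows" is text: rows parted by semicolons, each of 7 numbers parted by spaces: the turn, a rotation vector about the tool's x, y, z in rad, then the shift along the tool's x, y, z in mm, then the closure, from 0 (fully open) to 1 (shut). In form: ax ay az tx ty tz gripper; .... A call has 1 to 8 rows; each row shifts and turns the commanded pose from where the row before left it, along the tool's axes as they then stand; what a row does not reach is not made up. A row lasts 1/12 s, in which the tool goes at most 41.7 mm and 7.16 degrees, less where a joint would pass 70% of its speed; a pose out of reach is approached as far as the arm can. A call with a gripper value outside its range is refused whole. The fingers move at their own pace and stop on an object; "squeeze" is the grip in N (left out, the last holds). Time passes only in rows, so rows that do not move let the fingers close. It gives the time, the measured TCP pose, the force and the opening at its end, in the units of the state.
- readout.get_obs(): the state, without advancing time (a new reading comes with each control period).
- imaging.camera(name): name is "scene" or "top" or "wrist"; returns the picture (480x640x3 uint8, blue, green, red); there is no depth.
- imaging.camera_info(name): a dict with "K" (3x3 intrinsics, pixels), "world_to_cam" (4x4, takes a point from world to camera coordinates). Camera axes: x right, y down, z forward; pixel columns grow to the right and rows downward; lengths in m; the calibration is good to about 2 mm. A picture is of the moment at which its call begins: read the wrist's pose just before it. camera_info takes no time and is no camera call; for the wrist camera it gives the pose at the moment of the call.
- robot.hand_in(): hands the job in, once; it reports no verdict.
The state is a dict: "time": time; "q": joint angles; "joint_velocities": joint speeds; "joint_torque": joint torques, N m; "position": TCP position; "tool_rot": TCP orientation; "ft_force": force on the tool from outside, world axes, zero at the start; "moment": the same for the moment, N m; "grip_width": finger opening in m.
Only numpy, scipy, OpenCV 4.12 (cv2) and the standard library are available. Lean on these libraries where they do the work, as an engineer would, in place of code of your own. Each camera call takes 0.05 s, during which the arm holds its last target. There are 200 camera calls.

### The job

The dummy load on the cavity filter is only finger-tight. Take the break-over torque wrench from the tool tray, slide its open jaw fully onto the load's hex coupling nut and turn it clockwise (seen from above) until the handle visibly breaks over at its joint, and stop there without forcing it on towards its stop; do not strike or lever the load itself. Then take the wrench off, leaving the nut tight, and lay it flat back in the tray, with everything else left where it is.

Things in the scene. Friction and masses are not known exactly. Their poses are not given: they have to be found in the camera images.
- jaw (a point): Centre of the torque wrench's open jaw, mid-thickness. Axes of the steel head: x from jaw to handle, y across, z up as it lies in the tray. Open to -x: two prongs 10 mm thick, 33.6 mm apart, 54 mm wide outside, flared tips 18 mm beyond this point; a web closes it 19 mm to +x (1 mm behind the nut's corner when home). Wrench 210 mm long, about 300 g; head 100 g, varies by a quarter.
- hinge (a point): Pin of the wrench's break-over joint, vertical, between steel head and handle: 45 mm from the jaw centre along the head's x axis, mid-thickness. Axes of the head.
- grip (a point): Where the wrench's black handle is held: half-way up, 130 mm from the jaw centre when straight. Axes of the handle (x away from the jaw, z up). The grip bar is 14 mm wide (y), 16 mm tall (z), 110 mm long (x -53 to +57 mm of here). Lying in the tray this point is 8 mm above the tray's floor.
- click (a joint): Break-over joint of the wrench, the handle's angle to the head, clockwise from above, rad. 0 = straight, held by a spring detent. It trips at about 0.38 N m about the pin (4.5 N across the handle at the grip point, about 0.6 N m on the nut); the resistance then falls to about a third as it folds, to a hard stop at 0.40; 0.10 to 0.30 is a good trip, more is forced on. Springs straight when let back.
- nut_center (a point): Centre of the dummy load's steel hex coupling nut, half-way up. 32 mm across flats, 37 mm over corners, 16 mm tall, axis vertical, centre 25 mm above the filter's lid. Axes turn with the nut: flats face +y and -y, corners point to +x and -x, z up. The jaw slides on level from the side, prongs along opposite flats, any of six ways; about 0.1 rad of play each way.
- nut_corner (a point): A corner of the hex nut (the one on its +x axis), half-way up, 18.5 mm from the nut's axis; it turns with the nut. The nut starts finger-tight, more or less far from tight: it needs some 0.3 to 0.9 rad of clockwise turning, against 0.2 to 0.45 N m at first, growing by 0.48 N m per rad, before the wrench trips. It stays where it is left.
- load: Dummy load on the filter's port, fixed: the plain 26 mm barrel below the nut and the black round 30 mm can above the nut, its top 46 mm above the nut's centre. Origin on its axis at the level of the filter's underside.
- filter: Cavity filter, a silvery metal block 140 mm (x) by 200 mm (y), 52 mm high, firmly fixed to the bench; origin at the centre of its underside, z up. The load's port is on the lid at x 0, y -65 mm of it; a second port with a round black dust cap (22 mm high) at y +70 mm. Brass tuning screws 9 mm high stand on the lid at y -20, 20 and 60 mm.
- tray_in (a point): Centre of the inner floor of the shallow steel tool tray, which is fixed; inside 166 mm (x) by 306 mm (y), walls 2 mm thick and 10 mm high above the floor. Axes are the tray's. The wrench lies in it lengthwise along y, its jaw to +y.
- cap: Black dust cap, 21 mm across and 15 mm tall, standing in the tray near the jaw; origin at the centre of its underside. To be left alone.
- adapter: Steel and brass coaxial adapter, 21 mm across and 26 mm tall, standing in the tray near the jaw; origin at the centre of its underside. To be left alone.
- phone: Black phone 72 by 150 by 9 mm lying on the mat; origin at the centre of its underside. To be left alone.
- spool: Solder spool 54 mm across and 40 mm tall; origin at the centre of its underside. To be left alone.
- flux: White flux jar 42 mm across and 50 mm tall; origin at the centre of its underside. To be left alone.
- driver: Screwdriver 170 mm long lying on the mat; origin near its middle. To be left alone.
- tweezers: Steel tweezers 128 mm long, 5 mm high, lying on the mat; origin near the middle. To be left alone.
- partsbox: White open compartment box 90 by 120 by 22 mm; origin at the centre of its underside. To be left alone.

How it is judged:
By the outcome, as a careful person would: the job done as asked, in the order asked, and still so for the second after the job is handed in, with the robot touching nothing.
It also fails if it takes over 67 s, if anything falls off the work surface, if the arm or the gripper's body presses on something with over 40 N, if the wrist force passes 120 N, or if a joint passes its speed limit or range.

## Working session

There is one attempt and no reset: what is moved stays moved. The work goes in short steps, Python scripts to look and compute and a tool call to move; the robot and the scene stay as the last step left them, time stands still between calls to the robot, and variables do not carry over. Pictures are saved under pics/ and viewed, about 8 in all and at most 12, crops included, and the job is handed in when it is done.

Besides the shell and the picture viewer there is one more tool, called after "Request:" by a JSON object that holds its "name" and its "arguments", one argument or row to a line. play_rows: Moves the arm, as the interface text tells. Its arguments: {"type":"object","properties":{"rows":{"type":"string"},"squeeze":{"type":"number"}},"required":["rows"]}

```bash
mkdir -p pics; python3 - <<'E'
from rig import readout, imaging, robot
import cv2,numpy as np
for n in ["scene","top"]:
    cv2.imwrite(f"pics/{n}0.png",imaging.camera(n)); i=imaging.camera_info(n)
    print(n,np.round(i["K"],1).tolist(),np.round(i["world_to_cam"],4).tolist())
o=readout.get_obs();print(o)
E
```

```text
scene [[434.0, 0.0, 316.5], [0.0, 434.0, 234.1], [0.0, 0.0, 1.0]] [[-0.0869, 0.9962, 0.003, 0.0291], [0.8426, 0.0751, -0.5333, -0.4428], [-0.5315, -0.0438, -0.8459, 1.2113], [0.0, 0.0, 0.0, 1.0]]
top [[492.6, 0.0, 313.1], [0.0, 492.6, 243.8], [0.0, 0.0, 1.0]] [[-0.05, -0.9987, 0.0012, 0.0426], [-0.9778, 0.0487, -0.2038, 0.5643], [0.2035, -0.0113, -0.979, 0.9622], [0.0, 0.0, 0.0, 1.0]]
{'time': 0.1, 'q': array([-1.35953870e+00,  5.28389005e-01,  1.43380025e+00, -1.85016759e-05,
        1.18141351e+00, -1.78495485e-01]), 'joint_velocities': array([ 0.00010849, -0.00263779, -0.00262667,  0.00127537, -0.00200038,
        0.00077685]), 'joint_torque': array([-5.93590503e-04, -4.40985203e+01, -1.77150840e+01,  6.35881629e-02,
        5.34209178e-02, -4.31970329e-05]), 'position': array([ 0.23735517, -0.57744128,  0.22165149]), 'tool_rot': array([ 0.39420069,  0.58787449, -0.39322093,  0.5868447 ]), 'ft_force': array([-0.13076138,  0.04755808,  0.0689765 ]), 'moment': array([0.01477662, 0.00543159, 0.01112736]), 'grip_width': 0.08703850281304674}
```

View pics/top0.png

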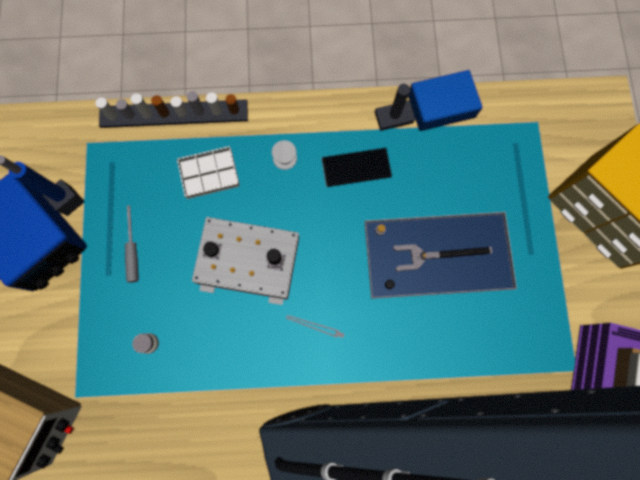

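View pics/scene0.png

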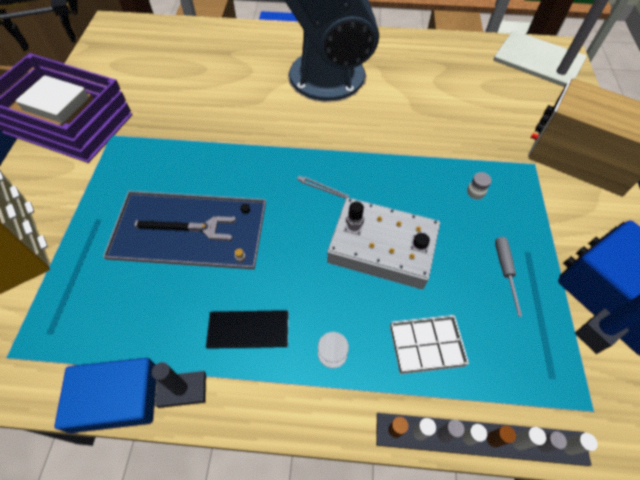

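```bash
cat > h.py <<'E'
from rig import readout, imaging, robot
import cv2,numpy as np
from scipy.spatial.transform import Rotation as R
def ray(info,px,z):
    K=np.array(info["K"]);T=np.array(info["world_to_cam"])
    d=T[:3,:3].T@np.linalg.solve(K,[px[0],px[1],1.]);c=-T[:3,:3].T@T[:3,3]
    return c+d*(z-c[2])/d[2]
def proj(info,p):
    T=np.array(info["world_to_cam"]);v=T[:3,:3]@np.array(p)+T[:3,3];u=np.array(info["K"])@v
    return u[:2]/u[2]
E
python3 - <<'E'
from h import *
t=imaging.camera_info("top");s=imaging.camera_info("scene")
def P(l,i,px,z): print(l,np.round(ray(i,px,z),4))
P("can top",t,(274,256),.123);P("can sc",s,(356,209),.123)
P("jaw",t,(410,257),.01);P("hinge",t,(428,255),.01);P("hend",t,(491,250),.01);P("jaw s",s,(222,228),.01);P("hend s",s,(137,224),.01)
for p in [(366,219),(506,213),(515,288),(372,297)]: P("tray",t,p,.01)
for p in [(208,219),(299,235),(289,299),(194,282)]: P("filt",t,p,.052)
P("cap",t,(389,285),.015);P("adap",t,(380,229),.026);P("dust",t,(211,248),.074)
w=imaging.camera_info("wrist");o=readout.get_obs()
T=np.array(w["world_to_cam"]);C=-T[:3,:3].T@T[:3,3];r=R.from_quat(o["tool_rot"])
print("wristcam in tool",r.inv().apply(C-o["position"]),(T[:3,:3]@r.as_matrix()).round(3),w["K"]); print(r.as_matrix().round(3))
a=cv2.resize(imaging.camera("top")[180:320,180:530],None,fx=2.2,fy=2.2,interpolation=2);cv2.imwrite("pics/a.png",a)
E
```

```text
can top [0.5319 0.0915 0.123 ]
can sc [0.5391 0.0921 0.123 ]
jaw [ 0.5361 -0.1938  0.01  ]
hinge [ 0.5385 -0.2331  0.01  ]
hend [ 0.5427 -0.3705  0.01  ]
jaw s [ 0.5329 -0.1855  0.01  ]
hend s [ 0.539  -0.3693  0.01  ]
tray [ 0.6253 -0.105   0.01  ]
tray [ 0.6236 -0.4137  0.01  ]
tray [ 0.458  -0.4114  0.01  ]
tray [ 0.4541 -0.1054  0.01  ]
filt [0.6312 0.2326 0.052 ]
filt [0.5871 0.0427 0.052 ]
filt [0.4546 0.069  0.052 ]
filt [0.4991 0.2621 0.052 ]
cap [ 0.4773 -0.1428  0.015 ]
adap [ 0.5976 -0.1315  0.026 ]
dust [0.5639 0.2224 0.074 ]
wristcam in tool [-1.60644649e-01  7.93508272e-02  2.71722044e-06] [[-0.    -0.002  1.   ]
 [-0.289 -0.957 -0.001]
 [ 0.957 -0.289 -0.   ]] [[355.83193607   0.         323.94175551]
 [  0.         355.83193607 234.6369909 ]
 [  0.           0.           1.        ]]
[[-0.     0.925  0.38 ]
 [ 0.002  0.38  -0.925]
 [-1.     0.    -0.002]]
```

```bash
cat >> h.py <<'E'
def rotz(ang):  # tool pointing down, tool z at world angle ang
    z=np.array([np.cos(ang),np.sin(ang),0]);x=np.array([0,0,-1.]);return R.from_matrix(np.c_[x,np.cross(z,x),z])
def plan(p,ang,n,g,p0=None,r0=None):
    o=readout.get_obs();p0=o["position"] if p0 is None else np.array(p0);r0=R.from_quat(o["tool_rot"]) if r0 is None else r0
    rt=rotz(ang);v=(r0.inv()*rt).as_rotvec()/n;d=(np.array(p)-p0)/n*1000;out=[]
    for k in range(n):
        rk=r0*R.from_rotvec(v*k);out.append(" ".join(f"{a:.3f}" for a in v)+" "+" ".join(f"{a:.1f}" for a in rk.inv().apply(d))+f" {g}")
    print("; ".join(out)); return np.array(p),rt
E
python3 - <<'E'
from h import *
plan([.5,-.28,.13],0,16,0)
E
```

```text
-0.074 -0.000 -0.000 5.8 22.2 -11.0 0; -0.074 -0.000 -0.000 5.8 23.0 -9.3 0; -0.074 -0.000 -0.000 5.8 23.6 -7.6 0; -0.074 -0.000 -0.000 5.8 24.1 -5.8 0; -0.074 -0.000 -0.000 5.8 24.5 -4.0 0; -0.074 -0.000 -0.000 5.7 24.7 -2.2 0; -0.074 -0.000 -0.000 5.7 24.8 -0.4 0; -0.074 -0.000 -0.000 5.7 24.8 1.5 0; -0.074 -0.000 -0.000 5.7 24.6 3.3 0; -0.074 -0.000 -0.000 5.7 24.3 5.1 0; -0.074 -0.000 -0.000 5.7 23.8 6.9 0; -0.074 -0.000 -0.000 5.7 23.3 8.6 0; -0.074 -0.000 -0.000 5.7 22.6 10.3 0; -0.074 -0.000 -0.000 5.7 21.7 11.9 0; -0.074 -0.000 -0.000 5.7 20.8 13.5 0; -0.074 -0.000 -0.000 5.7 19.8 15.0 0
```

View pics/a.png

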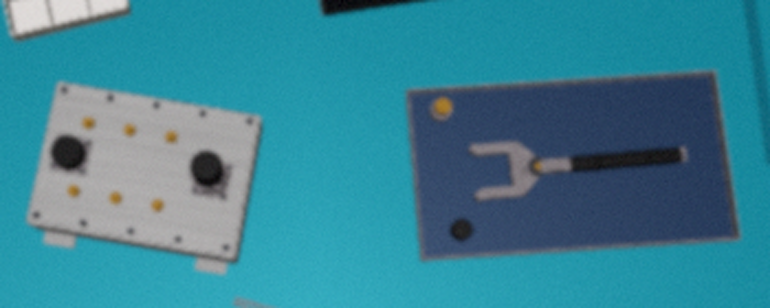

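The crop shows the wrench in the tray (jaw left near (490,170), handle to (680,155)). The load is the right-hand black can (207,168), with the cap and adapter clear of the jaw on either side.

Request:
{"name": "play_rows", "arguments": {
  "rows": "-0.074 0 0 5.8 22.2 -11 0; -0.074 0 0 5.8 23 -9.3 0; -0.074 0 0 5.8 23.6 -7.6 0; -0.074 0 0 5.8 24.1 -5.8 0; -0.074 0 0 5.8 24.5 -4 0; -0.074 0 0 5.7 24.7 -2.2 0; -0.074 0 0 5.7 24.8 -0.4 0; -0.074 0 0 5.7 24.8 1.5 0"
}}

```text
time: 0.82
position: [0.3692, -0.428, 0.176]
tool_rot: [0.204, 0.677, -0.204, 0.677]
ft_force: [0.3, -1.1, -0.0]
grip_width: 0.087
```

Request:
{"name": "play_rows", "arguments": {
  "rows": "-0.074 0 0 5.7 24.6 3.3 0; -0.074 0 0 5.7 24.3 5.1 0; -0.074 0 0 5.7 23.8 6.9 0; -0.074 0 0 5.7 23.3 8.6 0; -0.074 0 0 5.7 22.6 10.3 0; -0.074 0 0 5.7 21.7 11.9 0; -0.074 0 0 5.7 20.8 13.5 0; -0.074 0 0 5.7 19.8 15 0"
}}

```text
time: 1.48
position: [0.5003, -0.279, 0.1303]
tool_rot: [-0.002, 0.707, 0.002, 0.707]
ft_force: [1.1, -0.2, 0.1]
grip_width: 0.0868
```

```bash
python3 - <<'E'
from h import *
o=readout.get_obs();i=imaging.camera_info("wrist");im=imaging.camera("wrist");cv2.imwrite("pics/w1.png",im);np.save("w1.npy",i["world_to_cam"])
print(o["time"],o["position"],R.from_quat(o["tool_rot"]).as_matrix().round(3),np.round(o["ft_force"],2))
p,r=plan([.435,.068,.17],0,12,0)
plan([.435,.068,.10],0,3,0,p,r)
E
```

```text
1.4833 [ 0.50033601 -0.27900236  0.13033575] [[-0.    -0.007  1.   ]
 [ 0.     1.     0.007]
 [-1.     0.    -0.   ]] [ 1.06 -0.24  0.13]
0.001 0.000 -0.000 -3.3 28.7 -5.3 0; 0.001 0.000 -0.000 -3.3 28.7 -5.3 0; 0.001 0.000 -0.000 -3.3 28.7 -5.3 0; 0.001 0.000 -0.000 -3.3 28.6 -5.4 0; 0.001 0.000 -0.000 -3.3 28.6 -5.4 0; 0.001 0.000 -0.000 -3.3 28.6 -5.4 0; 0.001 0.000 -0.000 -3.3 28.6 -5.4 0; 0.001 0.000 -0.000 -3.3 28.6 -5.5 0; 0.001 0.000 -0.000 -3.4 28.6 -5.5 0; 0.001 0.000 -0.000 -3.4 28.6 -5.5 0; 0.001 0.000 -0.000 -3.4 28.6 -5.5 0; 0.001 0.000 -0.000 -3.4 28.6 -5.6 0
0.000 0.000 0.000 23.3 0.0 0.0 0; 0.000 0.000 0.000 23.3 0.0 0.0 0; 0.000 0.000 0.000 23.3 0.0 0.0 0
```

View pics/w1.png

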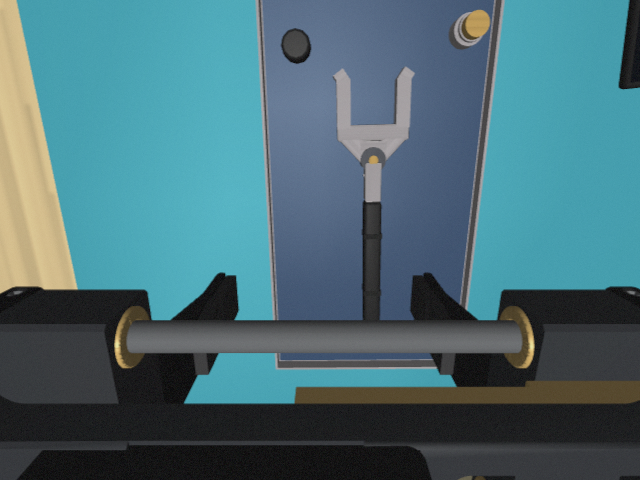

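Request:
{"name": "play_rows", "arguments": {
  "rows": "0 0 0 -3.3 27.5 -5.4 0; 0 0 0 -3.3 27.5 -5.4 0; 0 0 0 -3.3 27.5 -5.4 0; 0 0 0 -3.3 27.5 -5.4 0; 0 0 0 -3.3 27.5 -5.4 0; 0 0 0 -3.3 27.5 -5.4 0; 0 0 0 -3.3 27.5 -5.4 0; 0 0 0 -3.3 27.5 -5.4 0"
}}

```text
time: 2.2
position: [0.4554, -0.0591, 0.1574]
tool_rot: [-0.001, 0.707, 0.001, 0.707]
ft_force: [-0.2, 1.1, -0.1]
grip_width: 0.087
```

Request:
{"name": "play_rows", "arguments": {
  "rows": "0 0 0 -3.3 27.5 -5.4 0; 0 0 0 -3.3 27.5 -5.4 0; 0 0 0 -3.3 27.5 -5.4 0; 0 0 0 -3.3 27.5 -5.4 0; 0 0 0 23 0 0 0; 0 0 0 23 0 0 0; 0 0 0 23 0 0 0; 0 0 0 0 0 0 0"
}}

```text
time: 2.87
position: [0.4316, 0.0501, 0.0988]
tool_rot: [-0.001, 0.71, 0.001, 0.705]
ft_force: [-0.2, -0.3, 0.2]
grip_width: 0.087
```

```bash
python3 - <<'E'
from h import *
o=readout.get_obs();i=imaging.camera_info("wrist");im=imaging.camera("wrist");np.save("w2.npy",i["world_to_cam"])
cv2.imwrite("pics/w2full.png",im)
print(o["time"],o["position"],np.round(o["ft_force"],2))
u=proj(i,[.535,.092,.077]);print(u)
x0=int(min(max(u[0]-80,0),480));y0=int(max(u[1]-80,0))
print(x0,y0);cv2.imwrite("pics/w2.png",cv2.resize(im[y0:y0+150,x0:x0+160],None,fx=4,fy=4,interpolation=2))
w=dict(K=i["K"],world_to_cam=np.load("w1.npy"))
for l,p,z in [("pin",(373,160),.018),("h205",(372.3,205),.018),("h315",(371.2,315),.018),("tipL",(337,78),.015),("tipR",(408,78),.015),("web",(374,125),.015)]: print(l,ray(w,p,z).round(4))
E
```

```text
2.8667 [0.43155176 0.05013516 0.09875477] [-0.21 -0.31  0.15]
[523.91685369 203.22037905]
443 123
pin [ 0.5368 -0.2229  0.018 ]
h205 [ 0.5378 -0.2575  0.018 ]
h315 [ 0.5411 -0.3538  0.018 ]
tipL [ 0.5089 -0.1657  0.015 ]
tipR [ 0.5596 -0.1655  0.015 ]
web [ 0.5368 -0.1977  0.015 ]
```

View pics/w2.png

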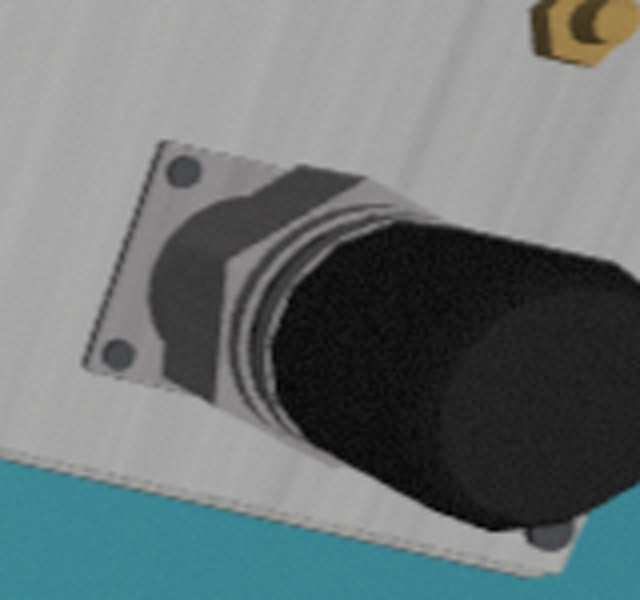

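```bash
python3 - <<'E'
from h import *
from scipy.optimize import least_squares
w=dict(K=imaging.camera_info("wrist")["K"],world_to_cam=np.load("w2.npy"))
q=lambda x,y:(443+x/4-.4,123+y/4-.4)
c=np.array([ray(w,q(*p),.085)[:2] for p in [(368,180),(228,262),(212,402)]])
print(c.round(4),np.linalg.norm(np.diff(c,axis=0),axis=1))
f=lambda s:np.concatenate([s[:2]+.0185*np.array([np.cos(s[2]+k*np.pi/3),np.sin(s[2]+k*np.pi/3)])-c[k] for k in range(3)])
s=least_squares(f,[.535,.092,2.5]).x;print(s,np.degrees(s[2]),f(s).round(4))
print("corner angles",[(np.degrees(s[2])+60*k)%360 for k in range(6)])
# can top ellipse centre
print("can", ray(w,q(560,410),.123).round(4))
E
```

```text
[[0.5328 0.1111]
 [0.5174 0.1011]
 [0.5179 0.0834]] [0.0183496  0.01776313]
[0.53359405 0.09275876 1.60586503] 92.00928858215377 [ 0.0002  0.0001 -0.0001  0.0003 -0.     -0.0004]
corner angles [np.float64(92.00928858215377), np.float64(152.00928858215377), np.float64(212.00928858215377), np.float64(272.0092885821538), np.float64(332.0092885821538), np.float64(32.00928858215377)]
can [0.5336 0.0927 0.123 ]
```

```bash
python3 - <<'E'
from h import *
p,r=plan([.4316,.0501,.16],.0,2,0)
p,r=plan([.5396,-.308,.09],.033,14,0,p,r)
plan([.5396,-.308,.005],.033,5,0,p,r)
E
```

```text
0.001 -0.003 -0.000 -29.9 0.1 -0.5 0; 0.001 -0.003 -0.000 -30.0 0.1 -0.4 0
-0.002 0.000 0.000 5.0 -25.6 7.7 0; -0.002 0.000 0.000 5.0 -25.6 7.7 0; -0.002 0.000 0.000 5.0 -25.6 7.6 0; -0.002 0.000 0.000 5.0 -25.6 7.5 0; -0.002 0.000 0.000 5.0 -25.7 7.5 0; -0.002 0.000 0.000 5.0 -25.7 7.4 0; -0.002 0.000 0.000 5.0 -25.7 7.4 0; -0.002 0.000 0.000 5.0 -25.7 7.3 0; -0.002 0.000 0.000 5.0 -25.7 7.2 0; -0.002 0.000 0.000 5.0 -25.7 7.2 0; -0.002 0.000 0.000 5.0 -25.8 7.1 0; -0.002 0.000 0.000 5.0 -25.8 7.0 0; -0.002 0.000 0.000 5.0 -25.8 7.0 0; -0.002 0.000 0.000 5.0 -25.8 6.9 0
0.000 0.000 0.000 17.0 0.0 -0.0 0; 0.000 0.000 0.000 17.0 0.0 -0.0 0; 0.000 0.000 0.000 17.0 0.0 -0.0 0; 0.000 0.000 0.000 17.0 0.0 -0.0 0; 0.000 0.000 0.000 17.0 0.0 -0.0 0
```

Request:
{"name": "play_rows", "arguments": {
  "rows": "0 0 0 -30 0 0 0; 0 0 0 -30 0 0 0; -0.002 0 0 5 -25.6 7.7 0; -0.002 0 0 5 -25.6 7.7 0; -0.002 0 0 5 -25.6 7.6 0; -0.002 0 0 5 -25.6 7.5 0; -0.002 0 0 5 -25.6 7.5 0; -0.002 0 0 5 -25.6 7.4 0"
}}

```text
time: 3.58
position: [0.4814, -0.1054, 0.1329]
tool_rot: [-0.005, 0.706, 0.005, 0.708]
ft_force: [-0.1, 0.8, 0.8]
grip_width: 0.0871
```

Request:
{"name": "play_rows", "arguments": {
  "rows": "-0.002 0 0 5 -25.7 7.4 0; -0.002 0 0 5 -25.7 7.3 0; -0.002 0 0 5 -25.7 7.2 0; -0.002 0 0 5 -25.7 7.2 0; -0.002 0 0 5 -25.7 7.1 0; -0.002 0 0 5 -25.8 7 0; -0.002 0 0 5 -25.8 7 0; -0.002 0 0 5 -25.8 6.9 0"
}}

```text
time: 4.25
position: [0.5427, -0.3102, 0.0931]
tool_rot: [-0.011, 0.707, 0.01, 0.708]
ft_force: [0.5, 1.2, 1.1]
grip_width: 0.0868
```

```bash
python3 - <<'E'
from h import *
i=imaging.camera_info("wrist");im=imaging.camera("wrist");o=readout.get_obs()
cv2.imwrite("pics/w3.png",im);print(o["position"],o["ft_force"].round(2),o["time"]);np.save("w3.npy",i["world_to_cam"])
for p in [(.5353,-.178,.015),(.5368,-.223,.018),(.5388,-.285,.018)]: print(proj(i,p))
plan([.5396,-.308,.005],.033,6,0)
E
```

```text
[ 0.54504907 -0.3165095   0.09267476] [ 2.56 -3.85 -0.04] 4.3
[318.02015699  34.90594941]
[318.62972184 114.06674003]
[319.35423818 210.63383394]
-0.001 0.001 0.001 14.6 1.6 -1.0 0; -0.001 0.001 0.001 14.6 1.5 -0.9 0; -0.001 0.001 0.001 14.6 1.5 -0.9 0; -0.001 0.001 0.001 14.6 1.5 -0.9 0; -0.001 0.001 0.001 14.6 1.5 -0.9 0; -0.001 0.001 0.001 14.6 1.5 -0.9 0
```

View pics/w3.png

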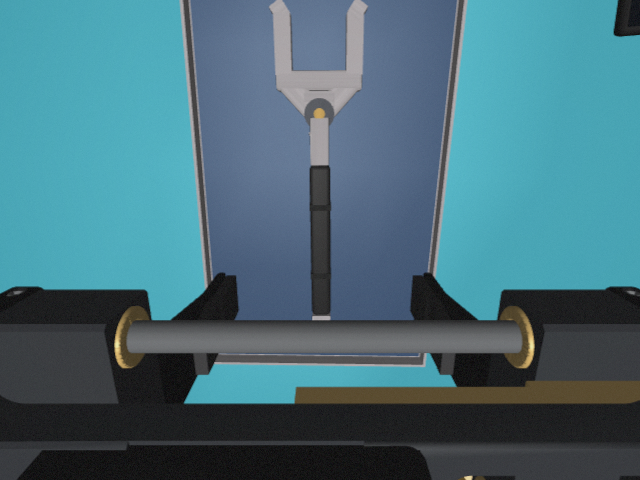

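Request:
{"name": "play_rows", "arguments": {
  "rows": "0 0 0 14.6 1.4 -0.9 0; 0 0 0 14.6 1.4 -0.9 0; 0 0 0 14.6 1.4 -0.9 0; 0 0 0 14.6 1.4 -0.9 0; 0 0 0 14.6 1.4 -0.9 0; 0 0 0 12.6 1.4 -0.9 0; 0 0 0 0 0 0 0; 0 0 0 0 0 0 0"
}}

```text
time: 4.97
position: [0.5367, -0.3003, 0.0068]
tool_rot: [-0.011, 0.707, 0.011, 0.707]
ft_force: [-0.6, -0.5, 0.5]
grip_width: 0.0871
```

Request:
{"name": "play_rows", "arguments": {
  "rows": "-0.002 0 0 1 -7.7 2.6 0; 0 0 0 0.6 0 0 0; 0 0 0 0 0 0 0.5; 0 0 0 0 0 0 1; 0 0 0 0 0 0 1; 0 0 0 0 0 0 1; 0 0 0 0 0 0 1; 0 0 0 0 0 0 1",
  "squeeze": 50
}}

```text
time: 5.63
position: [0.5395, -0.3075, 0.0045]
tool_rot: [-0.012, 0.707, 0.012, 0.707]
ft_force: [-0.7, 0.7, 1.3]
grip_width: 0.0551
```

Request:
{"name": "play_rows", "arguments": {
  "rows": "0 0 0 0 0 0 1; 0 0 0 0 0 0 1; 0 0 0 0 0 0 1; 0 0 0 0 0 0 1"
}}

```text
time: 5.97
position: [0.5395, -0.3076, 0.0045]
tool_rot: [-0.012, 0.707, 0.012, 0.707]
ft_force: [-0.5, -0.5, 2.1]
grip_width: 0.0285
```

Request:
{"name": "play_rows", "arguments": {
  "rows": "0 0 0 0 0 0 1; 0 0 0 0 0 0 1; 0 0 0 0 0 0 1; 0 0 0 0 0 0 1; 0 0 0 0 0 0 1; 0 0 0 0 0 0 1"
}}

```text
time: 6.47
position: [0.5396, -0.3077, 0.0045]
tool_rot: [-0.012, 0.707, 0.011, 0.707]
ft_force: [-0.6, -0.4, 3.9]
grip_width: 0.0134
```

Request:
{"name": "play_rows", "arguments": {
  "rows": "0 0 0 -5 0 0 1; 0 0 0 -10 0 0 1; 0 0 0 -20 0 0 1; 0 0 0 -20 0 0 1; 0 0 0 -12.5 0 0 1; 0 0 0 0 0 0 1; 0 0 0 0 0 0 1; 0 0 0 0 0 0 1"
}}

```text
time: 7.13
position: [0.5386, -0.3069, 0.0709]
tool_rot: [-0.011, 0.708, 0.012, 0.706]
ft_force: [-0.2, -0.4, -2.3]
grip_width: 0.0139
```

```bash
python3 - <<'E'
from h import *
o=readout.get_obs();i=imaging.camera_info("wrist");im=imaging.camera("wrist");cv2.imwrite("pics/w4.png",im);np.save("w4.npy",i["world_to_cam"])
print(o["position"],o["ft_force"].round(2),o["moment"].round(3),o["grip_width"],o["time"],R.from_quat(o["tool_rot"]).as_rotvec())
print(R.from_quat(o["tool_rot"]).as_matrix().round(4))
E
```

```text
[ 0.53860133 -0.30694491  0.07091378] [-0.15 -0.39 -2.27] [-0.111 -0.14   0.016] 0.013903939691301352 7.1333 [-0.02497852  1.57222204  0.0269616 ]
[[-0.0016 -0.0331  0.9995]
 [ 0.0012  0.9995  0.0331]
 [-1.      0.0013 -0.0016]]
```

View pics/w4.png

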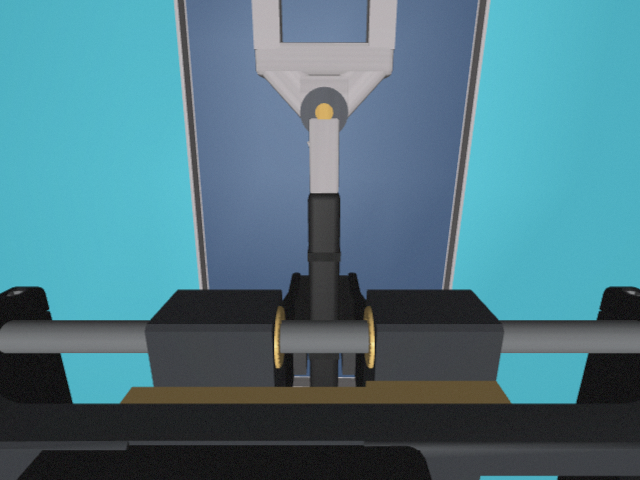

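```bash
python3 - <<'E'
from h import *
w=dict(K=imaging.camera_info("wrist")["K"],world_to_cam=np.load("w4.npy"))
for z in [.070,.075,.08,.085,.09]:
    a,b=ray(w,(253.5,30),z),ray(w,(396,30),z);c,d=ray(w,(281.5,30),z),ray(w,(368,30),z)
    e,f=ray(w,(308.5,220),z),ray(w,(339.5,220),z)
    print(z,"54?",np.linalg.norm(a-b)*1e3,"33.6?",np.linalg.norm(c-d)*1e3,"14?",np.linalg.norm(e-f)*1e3,"mid",((c+d)/2).round(4),"web",ray(w,(324,43),z).round(4),"pin",ray(w,(323.5,111),z).round(4))
E
```

```text
0.07 54? 57.642215108680155 33.6? 34.989833306223346 14? 14.521782919329272 mid [ 0.5351 -0.1899  0.07  ] web [ 0.5349 -0.1946  0.07  ] pin [ 0.5356 -0.2209  0.07  ]
0.075 54? 55.85917783726357 33.6? 33.907498479429734 14? 14.07258296849865 mid [ 0.5351 -0.1911  0.075 ] web [ 0.535  -0.1957  0.075 ] pin [ 0.5356 -0.2211  0.075 ]
0.08 54? 54.07614056584689 33.6? 32.82516365263612 14? 13.623383017668028 mid [ 0.5352 -0.1922  0.08  ] web [ 0.535  -0.1967  0.08  ] pin [ 0.5356 -0.2213  0.08  ]
0.085 54? 52.2931032944302 33.6? 31.742828825842512 14? 13.174183066837516 mid [ 0.5352 -0.1934  0.085 ] web [ 0.5351 -0.1977  0.085 ] pin [ 0.5356 -0.2215  0.085 ]
0.09 54? 50.51006602301352 33.6? 30.66049399904901 14? 12.72498311600678 mid [ 0.5352 -0.1946  0.09  ] web [ 0.5351 -0.1987  0.09  ] pin [ 0.5356 -0.2217  0.09  ]
```

Request:
{"name": "play_rows", "arguments": {
  "rows": "0 0 0 -2 8 0.3 1; 0 0 0 0 16 0.6 1; 0 0 0 0 25 0.9 1; 0 0 0 0 28 1 1; 0 0 0 0 28 1 1; 0 0 0 0 28 1 1; 0 0 0 0 28 1 1; 0 0 0 0 28 1 1"
}}

```text
time: 7.85
position: [0.5387, -0.1153, 0.0733]
tool_rot: [-0.011, 0.708, 0.012, 0.706]
ft_force: [-0.5, 0.6, -2.7]
grip_width: 0.0134
```

Request:
{"name": "play_rows", "arguments": {
  "rows": "0 0 0 0 20 0.7 1; 0 0 0 0 11 0.4 1; 0 0 0 0 5 0.2 1; 0 0 0 0 0 0 1; 0 0 0 0 0 0 1; 0 0 0 0 0 0 1"
}}

```text
time: 8.35
position: [0.5405, -0.0835, 0.0738]
tool_rot: [-0.012, 0.707, 0.011, 0.707]
ft_force: [-0.2, -0.6, -3.5]
grip_width: 0.0139
```

```bash
cat > look.py <<'E'
from h import *
import sys
n=sys.argv[1];o=readout.get_obs();i=imaging.camera_info("wrist");im=imaging.camera("wrist");cv2.imwrite(f"pics/{n}.png",im);np.save(n+".npy",i["world_to_cam"])
r=R.from_quat(o["tool_rot"]).as_matrix()
print(o["time"],o["position"].round(4),"ang",np.arctan2(r[1,2],r[0,2]).round(4),"F",o["ft_force"].round(2),"M",o["moment"].round(3))
for p in [(.5336,.0928,.085)]+[(.5336+.0185*np.cos(np.radians(a)),.0928+.0185*np.sin(np.radians(a)),.085) for a in (32,92,152,212,272,332)]: print(proj(i,p).round(1))
E
python3 look.py w5
```

```text
8.35 [ 0.5405 -0.0835  0.0738] ang 0.0319 F [-0.21 -0.61 -3.55] M [-0.17  -0.109 -0.057]
[ 319.6 -186.6]
[ 370.1 -224.9]
[ 319.1 -264.6]
[ 268.6 -224.4]
[ 271.3 -149.9]
[ 320.  -115.4]
[ 368.3 -150.5]
```

View pics/w5.png

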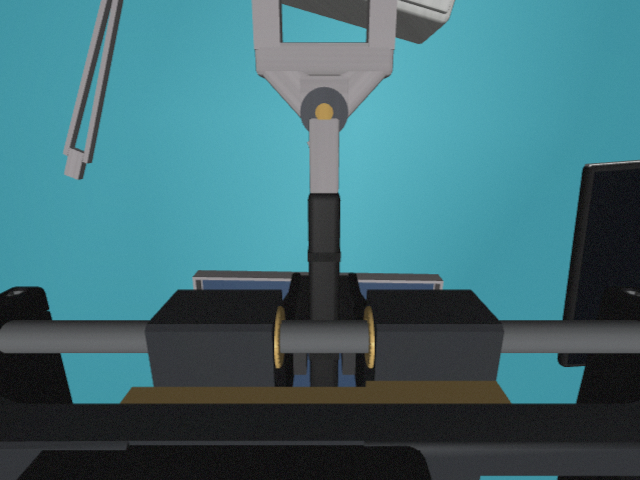

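Request:
{"name": "play_rows", "arguments": {
  "rows": "0 0 0 0 6 -1.2 1; 0 0 0 0 6 0 1; 0 0 0 0 5 0 1; 0 0 0 0 3 0 1; 0 0 0 0 3 0 1; 0 0 0 0 3 0 1; 0 0 0 0 0 0 1; 0 0 0 0 0 0 1"
}}

```text
time: 9.07
position: [0.5381, -0.0562, 0.0738]
tool_rot: [-0.012, 0.707, 0.012, 0.707]
ft_force: [0.3, 0.3, -2.9]
grip_width: 0.0139
```

Request:
{"name": "play_rows", "arguments": {
  "rows": "0 0 0 0 3 0 1; 0 0 0 0 3 0 1; 0 0 0 0 3 0 1; 0 0 0 0 2 0 1; 0 0 0 0 0 0 1; 0 0 0 0 0 0 1"
}}

```text
time: 9.57
position: [0.5377, -0.0453, 0.0738]
tool_rot: [-0.012, 0.707, 0.012, 0.707]
ft_force: [-0.4, -0.5, -3.3]
grip_width: 0.0138
```

Request:
{"name": "play_rows", "arguments": {
  "rows": "0 0 0 0 2 0 1; 0 0 0 0 2 0 1; 0 0 0 0 2 0 1; 0 0 0 0 1 0 1; 0 0 0 0 0 0 1; 0 0 0 0 0 0 1"
}}

```text
time: 10.07
position: [0.5374, -0.0384, 0.0738]
tool_rot: [-0.012, 0.707, 0.012, 0.707]
ft_force: [-0.3, 0.6, -3.8]
grip_width: 0.0133
```

Continue gently until the web touches (Fy goes negative).

Request:
{"name": "play_rows", "arguments": {
  "rows": "0 0 0 0 1 0 1; 0 0 0 0 0.5 0 1; 0 0 0 0 0.5 0 1; 0 0 0 0 0 0 1; 0 0 0 0 0 0 1"
}}

```text
time: 10.48
position: [0.5373, -0.0364, 0.0738]
tool_rot: [-0.012, 0.707, 0.012, 0.707]
ft_force: [-0.1, -0.3, -4.1]
grip_width: 0.0137
```

```bash
python3 look.py w6; python3 - <<'E'
from h import *
im=imaging.camera("scene");i=imaging.camera_info("scene");u=proj(i,(.5336,.06,.08)).astype(int);print(u)
a=cv2.resize(im[u[1]-45:u[1]+45,u[0]-60:u[0]+60],None,fx=4,fy=4,interpolation=2)
b=cv2.resize(cv2.imread("pics/w6.png")[:240,170:490],(480,360))
cv2.imwrite("pics/c6.png",np.vstack([np.hstack([a[:,:400],b[:,60:440]])])[:, :800])
E
```

```text
10.4833 [ 0.5373 -0.0364  0.0738] ang 0.0331 F [-0.07 -0.32 -4.11] M [-0.116 -0.113  0.018]
[325.2 -16.9]
[370.4 -47.4]
[325.1 -78.9]
[279.9 -47. ]
[281.9  12.4]
[325.4  40.2]
[368.7  12.1]
[338 218]
```

View pics/c6.png

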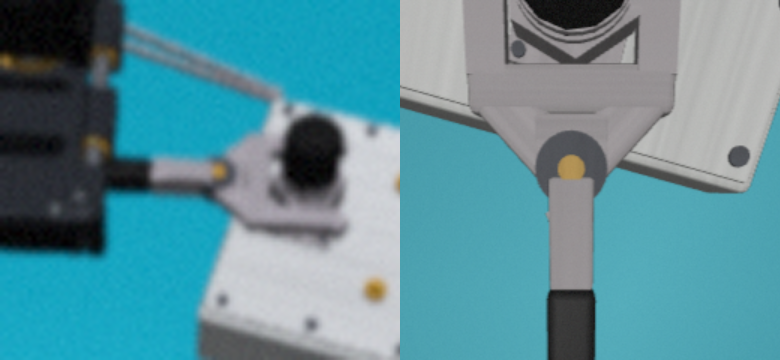

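Request:
{"name": "play_rows", "arguments": {
  "rows": "0 0 0 0 1 0 1; 0 0 0 0 1 0 1; 0 0 0 0 0 0 1; 0 0 0 0 0 0 1"
}}

```text
time: 10.92
position: [0.5377, -0.0355, 0.0739]
tool_rot: [-0.013, 0.707, 0.011, 0.707]
ft_force: [-0.6, -5.3, -3.1]
grip_width: 0.0137
```

Request:
{"name": "play_rows", "arguments": {
  "rows": "0 0 0 0 0.7 0 1; 0 0 0 0 0.7 0 1; 0 0 0 0 0 0 1; 0 0 0 0 0 0 1"
}}

```text
time: 11.25
position: [0.5381, -0.0353, 0.0741]
tool_rot: [-0.014, 0.706, 0.011, 0.708]
ft_force: [-0.8, -8.6, -2.5]
grip_width: 0.0141
```

```bash
cat > st.py <<'E'
from h import *
o=readout.get_obs();r=R.from_quat(o["tool_rot"]).as_matrix()
f=r.T@o["ft_force"];C=np.array([.5334,.0934]);p=o["position"];v=p[:2]-C
print("t",round(o["time"],2),"p",p.round(4),"ang",np.arctan2(r[1,2],r[0,2]).round(4),"dir",(np.arctan2(v[1],v[0])+np.pi/2).round(4),"rad",np.linalg.norm(v).round(4),"Ftool",f.round(2),"Mz",o["moment"].round(3),"gw",round(o["grip_width"],4), "Tpin",round(f[2]*.085-o["moment"][2],3) ,round(f[2]*.085+o["moment"][2],3))
E
echo
```

Request:
{"name": "play_rows", "arguments": {
  "rows": "0 0 0 0 -3.3 0 1; 0 0 0 0 0 0 1; 0 0 0 0 0 0 1",
  "squeeze": 25
}}

```text
time: 11.5
position: [0.5371, -0.0359, 0.0737]
tool_rot: [-0.011, 0.707, 0.012, 0.707]
ft_force: [0.6, -1.1, -3.7]
grip_width: 0.0137
```

```bash
python3 st.py
```

```text
t 11.5 p [ 0.5371 -0.0359  0.0737] ang 0.032 dir 0.0285 rad 0.1294 Ftool [ 3.73 -1.08  0.6 ] Mz [-0.187 -0.108 -0.017] gw 0.0137 Tpin 0.068 0.035
```

Request:
{"name": "play_rows", "arguments": {
  "rows": "0.02 0 0 0 0 -2.6 1; 0.02 0 0 0 0 -2.6 1; 0.02 0 0 0 0 -2.6 1; 0.02 0 0 0 0 -2.6 1; 0.02 0 0 0 0 -2.6 1; 0.02 0 0 0 0 -2.6 1; 0 0 0 0 0.2 0 1; 0 0 0 0 0 0 1"
}}

```text
time: 12.17
position: [0.5221, -0.036, 0.0739]
tool_rot: [0.031, 0.706, -0.031, 0.707]
ft_force: [1.6, 0.7, -3.3]
grip_width: 0.0136
```

```bash
python3 st.py
```

```text
t 12.17 p [ 0.5221 -0.036   0.0739] ang -0.0871 dir -0.0868 rad 0.1299 Ftool [3.25 0.87 1.5 ] Mz [-0.098 -0.319 -0.055] gw 0.0136 Tpin 0.183 0.073
```

Request:
{"name": "play_rows", "arguments": {
  "rows": "0.02 0 0 0 0 -2.6 1; 0.02 0 0 0 0 -2.6 1; 0.02 0 0 0 0.1 -2.6 1; 0.02 0 0 0 0 -2.6 1; 0.02 0 0 0 0 -2.6 1; 0.02 0 0 0 0.1 -2.6 1; 0 0 0 0 0 0 1; 0 0 0 0 0 0 1"
}}

```text
time: 12.83
position: [0.5064, -0.0335, 0.0738]
tool_rot: [0.073, 0.703, -0.073, 0.703]
ft_force: [3.7, 0.9, -3.5]
grip_width: 0.0139
```

```bash
python3 st.py
```

```text
t 12.83 p [ 0.5064 -0.0335  0.0738] ang -0.2077 dir -0.2098 rad 0.1298 Ftool [3.47 1.64 3.46] Mz [ 0.055 -0.612 -0.143] gw 0.0139 Tpin 0.437 0.151
```

Request:
{"name": "play_rows", "arguments": {
  "rows": "0.02 0 0 0 0 -2.6 1; 0.02 0 0 0 0 -2.6 1; 0.02 0 0 0 0.1 -2.6 1; 0.02 0 0 0 0 -2.6 1; 0 0 0 0 0 0 1; 0 0 0 0 0 0 1"
}}

```text
time: 13.33
position: [0.4961, -0.031, 0.0738]
tool_rot: [0.101, 0.7, -0.101, 0.7]
ft_force: [3.8, 1.6, -3.1]
grip_width: 0.014
```

```bash
python3 st.py
```

```text
t 13.33 p [ 0.4961 -0.031   0.0738] ang -0.2877 dir -0.2912 rad 0.1298 Ftool [3.1  2.66 3.21] Mz [ 0.033 -0.775 -0.13 ] gw 0.014 Tpin 0.403 0.143
```

Request:
{"name": "play_rows", "arguments": {
  "rows": "0.02 0 0 0 0 0 1; 0 0 0 0 0 0 1; 0 0 0 0 0 0 1"
}}

```text
time: 13.58
position: [0.4955, -0.0308, 0.0736]
tool_rot: [0.108, 0.699, -0.108, 0.698]
ft_force: [3.3, 1.6, -2.1]
grip_width: 0.0137
```

```bash
python3 st.py
```

```text
t 13.58 p [ 0.4955 -0.0308  0.0736] ang -0.3062 dir -0.2962 rad 0.1299 Ftool [2.14 2.51 2.72] Mz [ 0.139 -0.556  0.188] gw 0.0137 Tpin 0.043 0.419
```

```bash
cat > fold.py <<'E'
from h import *
import sys
def ang(ref,im,pts):
    m=np.zeros(ref.shape,np.uint8);cv2.fillPoly(m,[np.array(pts)],255)
    W=np.eye(2,3,dtype=np.float32)
    g=lambda a:cv2.GaussianBlur(a,(5,5),0)
    best=None
    for a0 in (0,.1,.2,.3):
        c=np.array([323.,112.]);Rm=np.array([[np.cos(a0),-np.sin(a0)],[np.sin(a0),np.cos(a0)]]);W=np.c_[Rm,c-Rm@c].astype(np.float32)
        try: cc,W=cv2.findTransformECC(g(ref),g(im),W,cv2.MOTION_EUCLIDEAN,(3,100,1e-5),m,5)
        except cv2.error: continue
        if best is None or cc>best[0]: best=(round(cc,3),round(float(np.arctan2(W[1,0],W[0,0])),4))
    return best
ref=cv2.imread("pics/w6.png",0)
im=imaging.camera("wrist");cv2.imwrite(f"pics/{sys.argv[1]}.png",im);im=cv2.cvtColor(im,6)
h=ang(ref,im,[(248,35),(402,35),(402,75),(352,108),(345,128),(304,128),(296,108),(248,75)]);b=ang(ref,im,[(300,128),(347,128),(347,265),(300,265)])
print("head",h,"bar",b,"fold",h and b and round(h[1]-b[1],4))
E
python3 fold.py f1; python3 st.py
```

```text
head (0.882, 0.0016) bar (0.999, -0.0046) fold 0.0062
t 13.63 p [ 0.4955 -0.0308  0.0736] ang -0.3061 dir -0.2963 rad 0.1298 Ftool [2.59 2.86 1.84] Mz [ 0.182 -0.56   0.225] gw 0.0137 Tpin -0.068 0.381
```

Request:
{"name": "play_rows", "arguments": {
  "rows": "0.01 0 0 0 0 -2.6 1; 0.02 0 0 0 0 -2.6 1; 0.02 0 0 0 0.1 -2.6 1; 0.02 0 0 0 0 -2.6 1; 0 0 0 0 0 0 1; 0 0 0 0 0 0 1"
}}

```text
time: 14.13
position: [0.4865, -0.0276, 0.0739]
tool_rot: [0.133, 0.694, -0.133, 0.695]
ft_force: [4.2, 0.2, -2.9]
grip_width: 0.0141
```

```bash
python3 st.py; python3 fold.py f2
```

```text
t 14.13 p [ 0.4865 -0.0276  0.0739] ang -0.3772 dir -0.3698 rad 0.1298 Ftool [2.88 1.73 3.85] Mz [-0.014 -0.782  0.077] gw 0.0141 Tpin 0.25 0.405
head (0.853, -0.0005) bar (0.999, -0.0011) fold 0.0006
```

Request:
{"name": "play_rows", "arguments": {
  "rows": "0.02 0 0 0 0 -2.6 1; 0.02 0 0 0 0.1 -2.6 1; 0.02 0 0 0 0 -2.6 1; 0 0 0 0 0 0 1; 0 0 0 0 0 0 1"
}}

```text
time: 14.6
position: [0.4795, -0.0246, 0.0738]
tool_rot: [0.154, 0.69, -0.154, 0.69]
ft_force: [5.3, -0.1, -2.5]
grip_width: 0.0136
```

```bash
python3 st.py; python3 fold.py f3
```

```text
t 14.6 p [ 0.4795 -0.0246  0.0738] ang -0.4381 dir -0.4286 rad 0.1297 Ftool [2.52 2.11 4.84] Mz [-0.166 -0.79   0.027] gw 0.0136 Tpin 0.384 0.439
head (0.848, -0.0208) bar (0.998, -0.0003) fold -0.0205
```

```bash
sed -i 's/(0,.1,.2,.3)/(0,-.07,-.14,-.21,-.3)/' fold.py
```

Request:
{"name": "play_rows", "arguments": {
  "rows": "0.02 0 0 0 0 -2.6 1; 0.02 0 0 0 0.1 -2.6 1; 0 0 0 0 0 0 1; 0 0 0 0 0 0 1"
}}

```text
time: 14.98
position: [0.4752, -0.0223, 0.0739]
tool_rot: [0.167, 0.686, -0.167, 0.688]
ft_force: [4.7, 0.1, -4.0]
grip_width: 0.0136
```

```bash
python3 st.py; python3 fold.py f4
```

```text
t 14.98 p [ 0.4752 -0.0223  0.0739] ang -0.478 dir -0.4657 rad 0.1295 Ftool [4.02 2.22 4.18] Mz [-0.142 -0.885 -0.026] gw 0.0136 Tpin 0.381 0.329
head (0.836, -0.0368) bar (0.998, 0.0026) fold -0.0394
```

Request:
{"name": "play_rows", "arguments": {
  "rows": "0.02 0 0 0 0 -2.6 1; 0.02 0 0 0 0.1 -2.6 1; 0 0 0 0 0 0 1; 0 0 0 0 0 0 1"
}}

```text
time: 15.37
position: [0.471, -0.0201, 0.0739]
tool_rot: [0.181, 0.683, -0.181, 0.684]
ft_force: [5.1, -1.1, -3.7]
grip_width: 0.0136
```

```bash
python3 st.py; python3 fold.py f5; python3 - <<'E'
import cv2,numpy as np
f=lambda n:cv2.resize(cv2.imread(f"pics/{n}.png")[:215,230:420],None,fx=2.1,fy=2.1,interpolation=2)
cv2.imwrite("pics/d5.png",np.hstack([f("f2"),f("f5")]))
E
```

```text
t 15.37 p [ 0.471  -0.0201  0.0739] ang -0.5181 dir -0.503 rad 0.1295 Ftool [3.74 1.6  4.99] Mz [-0.308 -0.858 -0.064] gw 0.0136 Tpin 0.488 0.36
head (0.811, -0.0513) bar (0.998, 0.0036) fold -0.0549
```

View pics/d5.png

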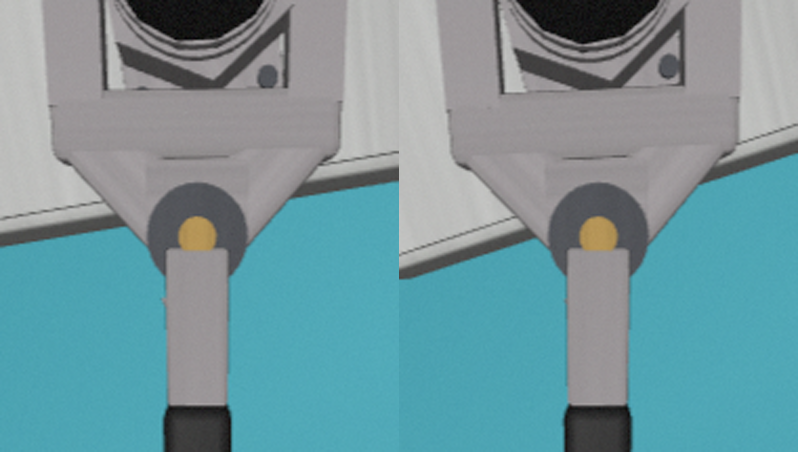

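Request:
{"name": "play_rows", "arguments": {
  "rows": "0.03 0 0 0 0 -2.6 1; 0.03 0 0 0 0.1 -2.6 1; 0 0 0 0 0 0 1; 0 0 0 0 0 0 1"
}}

```text
time: 15.75
position: [0.4666, -0.0174, 0.074]
tool_rot: [0.201, 0.677, -0.202, 0.679]
ft_force: [5.4, -0.8, -2.7]
grip_width: 0.0137
```

```bash
python3 st.py; python3 fold.py f6
```

```text
t 15.75 p [ 0.4666 -0.0174  0.074 ] ang -0.5782 dir -0.5429 rad 0.1294 Ftool [2.76 2.3  5.  ] Mz [-0.322 -0.792 -0.091] gw 0.0137 Tpin 0.516 0.333
head (0.78, -0.0995) bar (0.998, 0.0049) fold -0.1044
```

Request:
{"name": "play_rows", "arguments": {
  "rows": "0.03 0 0 0 0 -2.6 1; 0.03 0 0 0 0.1 -2.6 1; 0 0 0 0 0 0 1; 0 0 0 0 0 0 1"
}}

```text
time: 16.13
position: [0.4623, -0.0144, 0.0739]
tool_rot: [0.222, 0.671, -0.222, 0.672]
ft_force: [5.7, -1.7, -2.7]
grip_width: 0.0135
```

```bash
python3 st.py; python3 fold.py f7
```

```text
t 16.13 p [ 0.4623 -0.0144  0.0739] ang -0.6382 dir -0.5828 rad 0.1291 Ftool [2.74 1.99 5.6 ] Mz [-0.37  -0.917 -0.154] gw 0.0135 Tpin 0.63 0.322
head (0.74, -0.1572) bar (0.998, 0.0059) fold -0.1631
```

```bash
python3 - <<'E'
from h import *
plan([.4858,-.0276,.0739],-.375,8,1)
E
```

```text
-0.033 0.000 -0.000 0.0 0.4 3.3 1; -0.033 0.000 -0.000 0.0 0.3 3.3 1; -0.033 0.000 -0.000 0.0 0.2 3.4 1; -0.033 0.000 -0.000 0.0 0.1 3.4 1; -0.033 0.000 -0.000 0.0 -0.0 3.4 1; -0.033 0.000 -0.000 0.0 -0.1 3.4 1; -0.033 0.000 -0.000 0.0 -0.2 3.4 1; -0.033 0.000 -0.000 0.0 -0.4 3.3 1
```

Request:
{"name": "play_rows", "arguments": {
  "rows": "-0.033 0 0 0 0.3 3.3 1; -0.033 0 0 0 0.2 3.3 1; -0.033 0 0 0 0.1 3.4 1; -0.033 0 0 0 0 3.4 1; -0.033 0 0 0 0 3.4 1; -0.033 0 0 0 -0.2 3.4 1; 0 0 0 0 0 0 1; 0 0 0 0 0 0 1"
}}

```text
time: 16.85
position: [0.4776, -0.0238, 0.0735]
tool_rot: [0.155, 0.691, -0.154, 0.689]
ft_force: [2.7, 1.1, -2.6]
grip_width: 0.0137
```

```bash
python3 st.py; python3 fold.py f8
```

```text
t 16.85 p [ 0.4776 -0.0238  0.0735] ang -0.4407 dir -0.4439 rad 0.1298 Ftool [2.62 2.17 1.98] Mz [-0.021 -0.47  -0.141] gw 0.0137 Tpin 0.309 0.027
head (0.818, 0.0128) bar (0.998, 0.0067) fold 0.0061
```

Sprung straight. Back a little more to centre the play, and look.

Request:
{"name": "play_rows", "arguments": {
  "rows": "-0.02 0 0 0 0 2.4 1; -0.02 0 0 0 0 2.4 1; -0.02 0 0 0 0 2.4 1; 0 0 0 0 0 0 1; 0 0 0 0 0 0 1",
  "squeeze": 40
}}

```text
time: 17.32
position: [0.4848, -0.0271, 0.0736]
tool_rot: [0.133, 0.695, -0.133, 0.694]
ft_force: [1.2, -0.6, -3.7]
grip_width: 0.0136
```

```bash
python3 st.py; python3 fold.py f9;  python3 - <<'E'
import cv2,numpy as np
f=lambda n:cv2.resize(cv2.imread(f"pics/{n}.png")[:215,230:420],None,fx=2.1,fy=2.1,interpolation=2)
cv2.imwrite("pics/d9.png",np.hstack([f("f7"),f("f9")]))
E
```

```text
t 17.32 p [ 0.4848 -0.0271  0.0736] ang -0.3789 dir -0.3831 rad 0.1299 Ftool [ 3.69 -0.14  1.39] Mz [-0.33  -0.166 -0.169] gw 0.0136 Tpin 0.287 -0.05
head (0.831, 0.0168) bar (0.998, 0.007) fold 0.0098
```

View pics/d9.png

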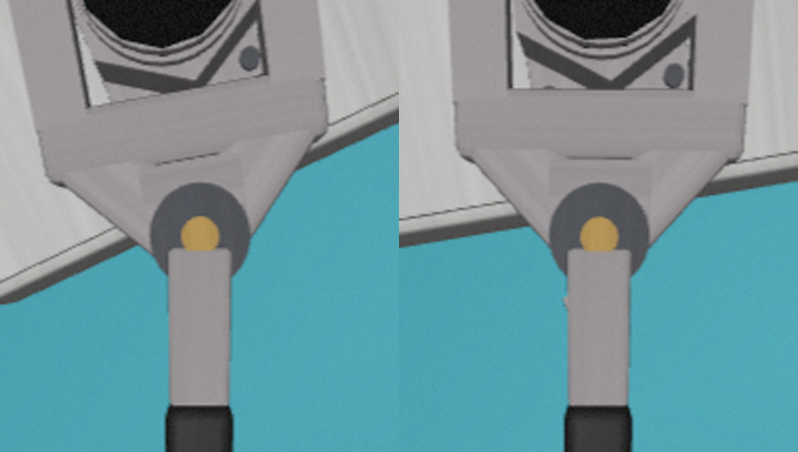

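Request:
{"name": "play_rows", "arguments": {
  "rows": "-0.02 0 0 0 -0.1 2.4 1; -0.02 0 0 0 0 2.4 1; -0.01 0 0 0 0 1.3 1; 0 0 0 0 0 0 1; 0 0 0 0 0 0 1"
}}

```text
time: 17.78
position: [0.4909, -0.0292, 0.0737]
tool_rot: [0.116, 0.698, -0.116, 0.697]
ft_force: [-0.2, -0.7, -3.2]
grip_width: 0.0139
```

```bash
python3 st.py; python3 fold.py f10;python3 - <<'E'
import cv2,numpy as np
# nut V edge angles in tool image: dark faces
for n in ("w6","f9","f10"):
    g=cv2.cvtColor(cv2.imread(f"pics/{n}.png")[:45,280:366],6);g=cv2.resize(g,None,fx=4,fy=4,interpolation=2)
    l=cv2.createLineSegmentDetector().detect(g)[0][:,0]
    print(n,sorted([(round(float(np.hypot(a[2]-a[0],a[3]-a[1]))),round(float(np.degrees(np.arctan2(a[3]-a[1],a[2]-a[0])))%180,1) ,a.round().tolist()[:2]) for a in l if np.hypot(a[2]-a[0],a[3]-a[1])>55],reverse=True)[:9])
E
```

```text
t 17.78 p [ 0.4909 -0.0292  0.0737] ang -0.3288 dir -0.334 rad 0.1298 Ftool [ 3.22 -0.78  0.  ] Mz [-0.277 -0.1   -0.114] gw 0.0139 Tpin 0.114 -0.113
head (0.852, 0.0201) bar (0.999, 0.0048) fold 0.0153
w6 [(199, 31.4, [17.0, 52.0]), (187, 145.8, [189.0, 156.0]), (169, 0.2, [274.0, 171.0]), (158, 88.2, [5.0, 0.0]), (138, 31.5, [145.0, 167.0]), (120, 146.4, [319.0, 104.0]), (94, 0.1, [46.0, 167.0]), (86, 172.4, [244.0, 68.0]), (86, 142.8, [311.0, 16.0])]
f9 [(201, 27.6, [25.0, 60.0]), (176, 141.9, [203.0, 154.0]), (171, 89.2, [6.0, 172.0]), (168, 88.4, [12.0, 1.0]), (148, 0.5, [298.0, 172.0]), (143, 142.2, [342.0, 79.0]), (132, 26.9, [157.0, 166.0]), (85, 147.0, [303.0, 25.0]), (85, 28.9, [152.0, 75.0])]
f10 [(201, 30.5, [22.0, 54.0]), (178, 144.8, [196.0, 155.0]), (168, 88.7, [10.0, 1.0]), (166, 89.3, [5.0, 167.0]), (161, 0.4, [342.0, 172.0]), (136, 145.1, [341.0, 89.0]), (97, 30.2, [148.0, 165.0]), (91, 0.8, [233.0, 94.0]), (85, 0.1, [229.0, 75.0])]
```

Request:
{"name": "play_rows", "arguments": {
  "rows": "-0.016 0 0 0 0 2 1; 0 0 0 0 -2 0 1; 0 0 0 0 -3 0 1; 0 0 0 0 -4 0 1; 0 0 0 0 -5 0 1; 0 0 0 0 -5 0 1; 0 0 0 0 0 0 1"
}}

```text
time: 18.42
position: [0.4866, -0.0491, 0.0737]
tool_rot: [0.11, 0.699, -0.111, 0.698]
ft_force: [1.0, -0.5, -2.9]
grip_width: 0.0137
```

```bash
python3 st.py; python3 - <<'E'
import cv2,numpy as np
from h import *
cv2.imwrite("pics/g1.png",imaging.camera("wrist"))
E
```

```text
t 18.42 p [ 0.4866 -0.0491  0.0737] ang -0.3139 dir -0.3171 rad 0.1499 Ftool [ 2.89 -0.15  1.09] Mz [-0.226  0.006 -0.076] gw 0.0137 Tpin 0.168 0.017
```

Request:
{"name": "play_rows", "arguments": {
  "rows": "0 0 0 0 -6 0 1; 0 0 0 0 -6 0 1; 0 0 0 0 -8 0 1; 0 0 0 0 -8 0 1; 0 0 0 0 -8 0 1; 0 0 0 0 -6 0 1; 0 0 0 0 -3 0 1; 0 0 0 0 0 0 1"
}}

```text
time: 19.13
position: [0.4731, -0.0918, 0.0738]
tool_rot: [0.111, 0.698, -0.111, 0.698]
ft_force: [1.0, 0.3, -3.2]
grip_width: 0.0135
```

```bash
python3 st.py; python3 - <<'E'
from h import *
p,r=plan([.5386,-.3075,.075],.033,14,1)
E
```

```text
t 19.13 p [ 0.4731 -0.0918  0.0738] ang -0.3145 dir -0.3146 rad 0.1948 Ftool [3.17 0.56 0.9 ] Mz [-0.152  0.064  0.027] gw 0.0135 Tpin 0.049 0.103
-0.025 0.000 0.000 -0.1 -13.2 9.2 1; -0.025 0.000 0.000 -0.1 -13.4 8.9 1; -0.025 0.000 0.000 -0.1 -13.6 8.5 1; -0.025 0.000 0.000 -0.1 -13.9 8.2 1; -0.025 0.000 0.000 -0.1 -14.1 7.9 1; -0.025 0.000 0.000 -0.1 -14.2 7.5 1; -0.025 0.000 0.000 -0.1 -14.4 7.2 1; -0.025 0.000 0.000 -0.1 -14.6 6.8 1; -0.025 0.000 0.000 -0.1 -14.8 6.4 1; -0.025 0.000 0.000 -0.1 -14.9 6.1 1; -0.025 0.000 0.000 -0.1 -15.1 5.7 1; -0.025 0.000 0.000 -0.1 -15.2 5.3 1; -0.025 0.000 0.000 -0.1 -15.3 4.9 1; -0.025 0.000 0.000 -0.1 -15.4 4.5 1
```

Request:
{"name": "play_rows", "arguments": {
  "rows": "-0.025 0 0 0 -13.2 9.2 1; -0.025 0 0 0 -13.4 8.9 1; -0.025 0 0 0 -13.6 8.5 1; -0.025 0 0 0 -13.9 8.2 1; -0.025 0 0 0 -14.1 7.9 1; -0.025 0 0 0 -14.2 7.5 1; -0.025 0 0 0 -14.4 7.2 1; -0.025 0 0 0 -14.6 6.8 1"
}}

```text
time: 19.8
position: [0.5111, -0.2144, 0.0736]
tool_rot: [0.04, 0.706, -0.039, 0.706]
ft_force: [0.5, -0.8, -3.0]
grip_width: 0.0134
```

Request:
{"name": "play_rows", "arguments": {
  "rows": "-0.025 0 0 0 -14.8 6.4 1; -0.025 0 0 0 -14.9 6.1 1; -0.025 0 0 0 -15.1 5.7 1; -0.025 0 0 0 -15.2 5.3 1; -0.025 0 0 0 -15.3 4.9 1; -0.025 0 0 0 -15.4 4.5 1; 0 0 0 0 0 0 1; 0 0 0 0 0 0 1"
}}

```text
time: 20.47
position: [0.5392, -0.3065, 0.0734]
tool_rot: [-0.012, 0.707, 0.013, 0.707]
ft_force: [-1.3, -0.3, -3.2]
grip_width: 0.0137
```

```bash
python3 st.py;python3 fold.py g2; python3 - <<'E'
from h import *
plan([.5393,-.3075,.012],.033,6,1)
E
```

```text
t 20.47 p [ 0.5392 -0.3065  0.0734] ang 0.0355 dir 0.0146 rad 0.4 Ftool [ 3.21 -0.27 -1.33] Mz [-0.115 -0.085  0.021] gw 0.0137 Tpin -0.134 -0.092
head (0.323, -0.1097) bar (0.902, 0.0009) fold -0.1106
0.001 -0.000 -0.000 10.2 -0.4 0.1 1; 0.001 -0.000 -0.000 10.2 -0.4 0.1 1; 0.001 -0.000 -0.000 10.2 -0.4 0.1 1; 0.001 -0.000 -0.000 10.2 -0.4 0.1 1; 0.001 -0.000 -0.000 10.2 -0.4 0.1 1; 0.001 -0.000 -0.000 10.2 -0.4 0.1 1
```

Request:
{"name": "play_rows", "arguments": {
  "rows": "0 0 0 10 -0.2 0 1; 0 0 0 15 -0.2 0 1; 0 0 0 15 -0.2 0 1; 0 0 0 13 -0.2 0 1; 0 0 0 6 -0.2 0 1; 0 0 0 3 0 0 1; 0 0 0 0 0 0 1; 0 0 0 0 0 0 1"
}}

```text
time: 21.18
position: [0.5396, -0.3074, 0.0119]
tool_rot: [-0.013, 0.707, 0.013, 0.707]
ft_force: [-0.2, -0.2, -2.2]
grip_width: 0.0134
```

Request:
{"name": "play_rows", "arguments": {
  "rows": "0 0 0 2 0 0 1; 0 0 0 2 0 0 1; 0 0 0 1.5 0 0 1; 0 0 0 1 0 0 1; 0 0 0 0 0 0 1; 0 0 0 0 0 0 1"
}}

```text
time: 21.68
position: [0.5393, -0.3074, 0.0053]
tool_rot: [-0.013, 0.707, 0.013, 0.707]
ft_force: [0.5, 0.2, -3.8]
grip_width: 0.0135
```

Request:
{"name": "play_rows", "arguments": {
  "rows": "0 0 0 0.7 0 0 1; 0 0 0 0.5 0 0 1; 0 0 0 0 0 0 1; 0 0 0 0 0 0 1"
}}

```text
time: 22.02
position: [0.5395, -0.3075, 0.0045]
tool_rot: [-0.013, 0.707, 0.013, 0.707]
ft_force: [0.0, -0.9, 0.9]
grip_width: 0.0135
```

Request:
{"name": "play_rows", "arguments": {
  "rows": "0 0 0 0 0 0 0.75; 0 0 0 0 0 0 0.7; 0 0 0 0 0 0 0.7; 0 0 0 0 0 0 0.6; 0 0 0 0 0 0 0.6; 0 0 0 0 0 0 0.6; 0 0 0 0 0 0 0.6; 0 0 0 0 0 0 0.6"
}}

```text
time: 22.68
position: [0.5401, -0.3078, 0.0045]
tool_rot: [-0.013, 0.706, 0.013, 0.708]
ft_force: [2.3, -0.0, 3.8]
grip_width: 0.0343
```

Request:
{"name": "play_rows", "arguments": {
  "rows": "0 0 0 -5 0 0 0.6; 0 0 0 -10 0 0 0.6; 0 0 0 -20 0 0 0.6; 0 0 0 -30 0 0 0.6; 0 0 0 -40 0 0 0.6; 0 0 0 -30 0 0 0.6; 0 0 0 0 0 0 0.6; 0 0 0 0 0 0 0.6"
}}

```text
time: 23.35
position: [0.5398, -0.308, 0.1417]
tool_rot: [-0.014, 0.706, 0.012, 0.708]
ft_force: [-0.7, 0.1, -0.4]
grip_width: 0.0348
```

```bash
python3 st.py; python3 - <<'E'
from h import *
i=imaging.camera_info("top");im=imaging.camera("top");w=imaging.camera("wrist")
a=cv2.resize(im[180:320,180:530],(700,280),interpolation=2);b=cv2.resize(w[:320],(600,300))
c=np.zeros((580,700,3),np.uint8);c[:280]=a;c[280:,:600]=b;cv2.imwrite("pics/end.png",c)
E
```

```text
t 23.35 p [ 0.5398 -0.308   0.1417] ang 0.0371 dir 0.016 rad 0.4014 Ftool [ 0.42  0.12 -0.71] Mz [ 0.019 -0.141 -0.036] gw 0.0348 Tpin -0.024 -0.096
```

View pics/end.png

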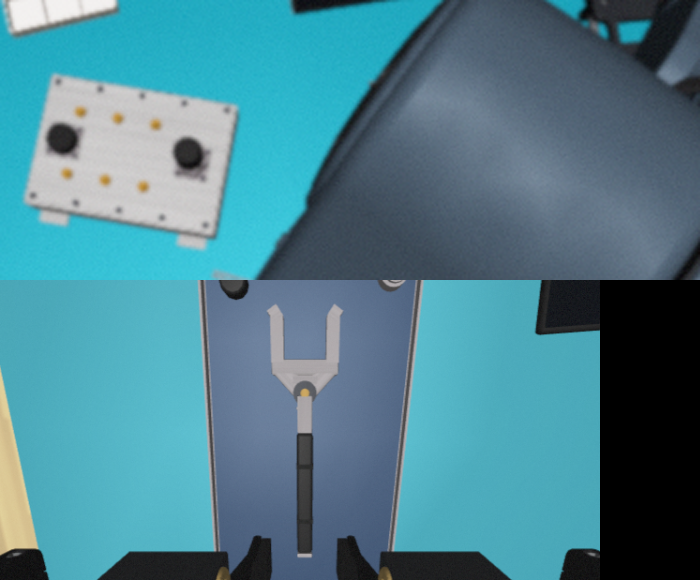

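```bash
python3 -c "
from rig import robot; print(robot.hand_in())"
```

```text
the job is handed in; nothing more can be done
None
```

The load's nut is tightened, the wrench is back in the tray, and I handed the job in at about 23 s of the 67 s allowed.

- **Tightening:** I slid the jaw on until its web touched the nut, then turned clockwise. The handle broke over with about 0.57 N m measured on the nut (0.52–0.66 across the last readings). That compares with the nominal 0.6.
- **Break-over:** I stopped at a fold of about 0.16 rad, inside the 0.10–0.30 range. The wrist picture confirmed it with a visible slope of about 0.17 rad. The nut had turned roughly 0.35 rad by then.
- **Wrench return:** I let the handle spring straight, centred the jaw's play on the flats so the nut would not be loosened, drew the wrench off without noticeable force and laid it down.

**Last checks:** The final pictures show the wrench flat and straight in the tray, the cap and adapter at the edge of view apparently undisturbed, and the filter and load looking unchanged. The gripper was clear with almost no force on it. I did not look again at the nut after taking the wrench off, and the arm hid part of the bench from the top camera.

**Disagreements:**
- The pin torque I worked out fell less after the trip than the stated third. Wrist-moment noise and the grip's own twist confuse that figure.
- The automatic fold check failed over the tray background, where its match was poor, so I judged the wrench straight from the picture instead.

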